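# Stand the fallen card-index box back in the desk row and clamp the bookend

### The job

The orange card-index box has toppled over in the desk row. Tip it back upright onto its dark steel foot, loosen the red clamp knob so the blue bookend can slide, and slide the bookend along until the box is held snug and square between the grey binder and the bookend, then turn the knob back fully tight. Do not knock over the binder, and leave the mug and the glasses case where they are.

Things in the scene. Friction and masses are not known exactly. Their poses are not given: they have to be found in the camera images.
- rack: Fixed desk rail. Origin on the desk in mid-row; y along the row, x away from the robot, z up. Aluminium rail 26 mm wide, 20 high along y at x = 110 mm, y -218 to 352 mm (black end stop 26 high at +y). Fixed white end panel at the -y end: inner face at y = -205, 10 thick, 150 high, x -60 to 110. The row stands directly on the desk between panel and bookend.
- bookend (a joint): Blue bookend sliding on the rail, m, 0 to 0.335: its face towards the row is at rack y = -0.100 + this value; smaller is more closed (towards the binder). Loose, it slides with about 2 N; clamped, it holds. It can be dragged by the clamp knob or pushed on its plate.
- bookend_face (a point): On the bookend plate's face towards the row (-y side), at rack x = 0, 54 mm above the desk. The blue upright plate is 6 mm thick (to +y from here), 110 mm high and spans rack x -55 to 95 mm. Its carriage (rack x 88 to 132 mm, top 38 mm above the desk) runs 100 mm along the rail to +y from here.
- clamp (a joint): Clamp knob angle, rad, 0 = fully tight to 1.35 = fully loose. Loosening is anticlockwise seen from above. Above about 0.8 the bookend is free; it is fully tight below 0.2. It stays where it is left.
- clamp_grip (a point): On the vertical axis of the red clamp knob on the carriage, 71 mm above the desk, 68 mm to +y of the bookend face, at rack x = 110 mm. The knob is a bar 52 mm long, 15 mm wide, upright sides from 46 to 90 mm above the desk, on a steel collar 40 mm across. The bar lies along this point's x axis, which turns with it; at 0 that is rack x.
- index_box: Orange card-index box, dark steel foot, 100 mm wide (y), 120 deep (x), 130 tall (z, foot to lid), about 0.6 kg, too wide to grasp. Origin: centre of its underside; z points up when it stands. It starts lying on its side, 100 mm high, z roughly along rack +y: lid towards the bookend, foot towards the binder. Its weight is low, 32 mm from the foot.
- binder: Grey ring binder standing loose against the end panel: 45 mm thick (y), 130 mm deep (x), 190 mm tall, 0.7 kg. Origin at the centre of its underside, axes like the rack's.
- mug: White mug, bystander, 90 mm tall, 76 mm across, handle at its +y. Origin at the centre of its underside.
- glasses_case: Black glasses case, bystander, 65 x 150 x 40 mm (x, y, z). Origin at the centre of its underside.
There are look-alikes about, which are no part of the job. There is more than one size of the index_box; the one meant has the size given above.

How it is judged:
By the outcome, as a careful person would: the job done as asked, in the order asked, and still so for the second after the job is handed in, with the robot touching nothing.
It also fails if it takes over 58 s, if anything falls off the work surface, if the arm or the gripper's body presses on something with over 40 N, if the wrist force passes 120 N, or if a joint passes its speed limit or range.

### The arm

A 6-joint arm with a two-finger parallel gripper is mounted at the origin on the work surface. World frame = base frame: x ahead of the robot, y to its left, z up, the work surface at z = 0. Lengths are in mm, angles in rad, forces in N, time in s.
With the tool pointing down it reaches from about 350 to 975 mm from the base axis. Payload 7.1 kg.
Tool frame: the origin (TCP) lies at the very end of the fingers, on their centre line; the grasp point (between the pads) lies 19 mm behind it; y points along the fingers, x is the direction in which the jaws open and shut, and the axes are right-handed (so a half turn about y gives the same grasp; the last joint's range is limited). The gripper opens to 88 mm and grips with 3 to 60 N. Pads are 20 mm wide; open, the fingers measure 115 mm over their backs; the gripper's body (75 mm by 178 mm) begins 61 mm behind the grasp point.
Start: joints at [-1.163, 0.423, 1.63, -0, 1.089, -0.019], TCP at [258.74, -568.91, 222.675] pointing down, gripper open.
Joint ranges: [-3, 3], [-0.9, 2.11], [0.09, 2.58], [-1.31, 4.45], [0.11, 2.69], [-2.54, 2.54]. Speed limits (rad/s): [2.39, 2.39, 3.01, 3.14, 3.14, 3.14].

### API

Orientations are given as a rotation vector (axis times angle).
In Python, from workcell import ctrl gives the robot as it stands. The module is installed in compiled form; this text tells all that it offers.
- The arm moves only by the tool jog_arm, never from a script. Its argument "steps" is a list of rows, each an object with "turn": the turn, a rotation vector about the world's x, y, z scaled (see below), a list of three; "dp": the shift along the world's x, y, z scaled (see below), a list of three; "claw": the opening, from 0 (shut) to 1 (fully open). In form: [{"turn": [wx, wy, wz], "dp": [x, y, z], "claw": claw}, ...]. A call has 1 to 12 rows; each row is the pose to reach, as a shift and turn from the pose measured when the call began, turning the shorter way round; what a row does not reach only later rows make up. The controller multiplies each number of a shift by 80 mm and each number of a turn by pi rad. A row lasts 1/12 s, in which the tool goes at most 41.7 mm and 7.16 degrees, less where a joint would pass 70% of its speed; a pose out of reach is approached as far as the arm can. A call with a number of a shift or a turn outside -1 to 1 is refused whole. A call with a gripper value outside its range is refused whole. The fingers move at their own pace and stop on an object; the grip force is fixed at half the most. Time passes only in rows, so rows that repeat a pose let the fingers close. It gives the time, the measured TCP pose, the force and the opening at its end, in the units of the state.
- ctrl.get_obs(): the state, without advancing time (a new reading comes with each control period).
- ctrl.get_image(name): name is "side" or "top" or "wrist"; returns a dict with "img" (400x640x3 uint8, red, green, blue), "range_z" (400x640 float32, mm along the optical axis (not along the pixel's ray), 0 where there is no reading), "fovy" (degrees; the focal length in pixels is half the picture's height over the tangent of half this angle, whatever the lens; pixels are square), "cx", "cy" (the principal point, pixels), "camera_from_world" (4x4, takes a point from world to camera coordinates); the wrist camera has in their place "hand_eye" (4x4, takes a point from camera to tool coordinates, whose origin is the TCP and whose axes are the tool frame's). Camera axes: x right, y down, z forward; pixel columns grow to the right and rows downward; lengths in mm; the calibration is good to about 2 mm. A picture is of the moment at which its call begins: read the wrist's pose just before it.
- ctrl.close_job(): hands the job in, once; it reports no verdict.
The state is a dict: "t": time; "qpos": joint angles; "qvel": joint speeds; "joint_torque": joint torques, N m; "ee_pos": TCP position; "orientation": TCP orientation; "ft_force": force on the tool from outside, world axes, zero at the start; "moment": the same for the moment, N m; "width": finger opening in mm.
Only numpy, scipy, OpenCV 4.12 (cv2) and the standard library are available. Lean on these libraries where they do the work, as an engineer would, in place of code of your own. Each camera call takes 0.05 s, during which the arm holds its last target.

## Working session

There is one attempt and no reset: what is moved stays moved. The work goes in short steps, Python scripts to look and compute and a tool call to move; the robot and the scene stay as the last step left them, time stands still between calls to the robot, and variables do not carry over. Pictures are saved under pics/ and viewed, and the job is handed in when it is done.

Besides the shell and the picture viewer there is one more tool, called in YAML: its name, and indented under it one key for each argument. jog_arm: Moves the arm, as the interface text tells. Its arguments: {"type":"object","properties":{"steps":{"type":"array","items":{"type":"object","properties":{"turn":{"type":"array","items":{"type":"number"}},"dp":{"type":"array","items":{"type":"number"}},"claw":{"type":"number"}}}}},"required":["steps"]}

```bash
ls; mkdir -p pics; python3 - <<'E'
from workcell import ctrl
import cv2,numpy as np
o=ctrl.get_obs()
for k,v in o.items(): print(k,np.round(v,3))
for n in ["side","top"]:
    d=ctrl.get_image(n); cv2.imwrite(f"pics/{n}0.png",d["img"][:,:,::-1])
    print(n,d["fovy"],d["cx"],d["cy"]); print(np.round(d["camera_from_world"],3)); print((d["range_z"]>0).mean())
E
```

```text
pics
t 0.0
qpos [-1.163  0.424  1.631 -0.     1.089 -0.019]
qvel [-0.001  0.001  0.002  0.003 -0.    -0.002]
joint_torque [ 3.0000e-03 -5.4462e+01 -2.7367e+01  6.5000e-02  2.3000e-02 -0.0000e+00]
ee_pos [ 258.544 -568.426  221.929]
orientation [-1.381  0.89  -0.888]
ft_force [-0.194  0.78   0.606]
moment [-0.017 -0.041 -0.01 ]
width 87.715
side 43.45680518328466 317.8247088760759 208.4951478023684
[[-8.000000e-01 -6.000000e-01 -1.700000e-02  4.293720e+02]
 [-4.220000e-01  5.820000e-01 -6.950000e-01  2.222280e+02]
 [ 4.270000e-01 -5.490000e-01 -7.180000e-01  1.012095e+03]
 [ 0.000000e+00  0.000000e+00  0.000000e+00  1.000000e+00]]
0.99605859375
top 56.80114760245998 323.7292915097754 191.75672607532942
[[-2.50000e-02 -1.00000e+00  3.00000e-03  3.72660e+01]
 [-9.89000e-01  2.50000e-02 -1.48000e-01  4.92926e+02]
 [ 1.48000e-01 -6.00000e-03 -9.89000e-01  9.01797e+02]
 [ 0.00000e+00  0.00000e+00  0.00000e+00  1.00000e+00]]
0.99605078125
```

View pics/top0.png

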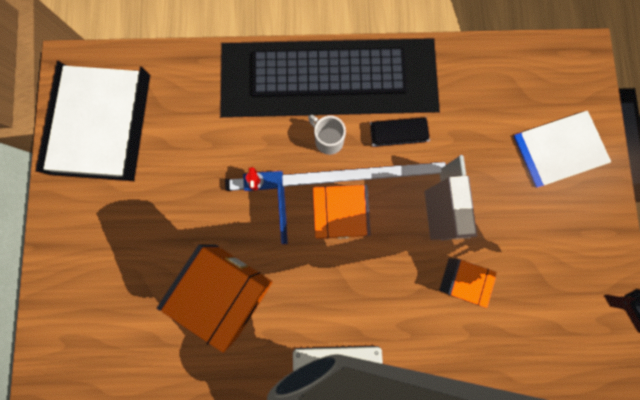

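View pics/side0.png

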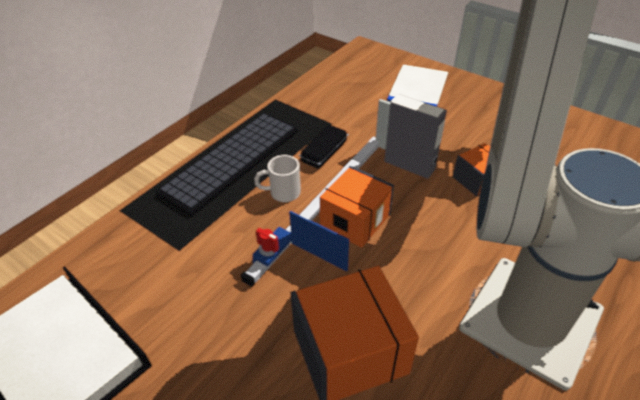

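The top view shows the row: bookend at about (282,210), red knob (253,180), the toppled orange box (340,210) with its foot at the right (368), and the binder (450,210). The other two orange boxes, at (215,300) and (468,283), are look-alikes. Next I'll measure.

```bash
cat > h.py <<'E'
from workcell import ctrl
import cv2,numpy as np
from scipy.spatial.transform import Rotation as R
def cloud(n,T=None):
    o=ctrl.get_obs() if n=="wrist" else None
    d=ctrl.get_image(n); im=d["img"]; z=d["range_z"].astype(float)
    f=200/np.tan(np.radians(d["fovy"]/2))
    v,u=np.mgrid[:400,:640]
    P=np.stack([(u-d["cx"])/f*z,(v-d["cy"])/f*z,z],-1)
    if n=="wrist":
        M=np.eye(4);M[:3,:3]=R.from_rotvec(o["orientation"]).as_matrix();M[:3,3]=o["ee_pos"]
        M=M@d["hand_eye"]
    else: M=np.linalg.inv(d["camera_from_world"])
    W=P@M[:3,:3].T+M[:3,3]
    W[z<=0]=np.nan
    return im,W
def hsv(im): return cv2.cvtColor(im,cv2.COLOR_RGB2HSV)
def rect(p): 
    (c,s,a)=cv2.minAreaRect(p.astype(np.float32)); return np.round(c,1),np.round(s,1),round(a,2)
E
python3 - <<'E'
from h import *
im,W=cloud("top"); H=hsv(im)
np.savez("top0.npz",im=im,W=W)
v,u=np.mgrid[:400,:640]
def reg(u0,u1,v0,v1): return (u>=u0)&(u<=u1)&(v>=v0)&(v<=v1)
h,s,val=H[...,0].astype(int),H[...,1],H[...,2]
Z=W[...,2]
def rep(n,m):
    p=W[m]; p=p[~np.isnan(p[:,0])]
    print(n,len(p),"med",np.round(np.median(p,0),1),"zpct",np.round(np.percentile(p[:,2],[2,50,98]),1),rect(p[:,:2]))
print("desk",np.median(Z[reg(300,400,250,330)]))
rep("box top",reg(300,380,175,245)&(Z>85)&(Z<115))
rep("binder top",reg(420,485,150,250)&(Z>180)&(Z<200))
rep("panel top",reg(420,485,150,250)&(Z>140)&(Z<160))
rep("bookend top",reg(270,292,165,250)&(Z>95)&(Z<125))
rep("knob",reg(235,270,160,195)&(Z>75)&(Z<100))
rep("carr",reg(235,290,160,195)&(Z>33)&(Z<43))
rep("rail",reg(225,445,160,195)&(Z>15)&(Z<24))
rep("mug",reg(300,350,105,160)&(Z>75)&(Z<100))
rep("case",reg(365,435,110,150)&(Z>30)&(Z<50))
rep("smallbox",reg(435,500,255,310)&(Z>20)&(Z<150))
rep("bigbox",reg(155,275,240,350)&(Z>60)&(Z<250))
im=cv2.resize(im[140:320,200:520],None,fx=2.5,fy=2.5,interpolation=cv2.INTER_CUBIC); cv2.imwrite("pics/crop.png",im[:,:,::-1])
E
```

```text
desk nan
box top 2803 med [438.1 -13.7  99.4] zpct [ 96.1  99.4 102.6] (array([439.1, -13.9]), array([120.4, 130.1]), 1.63)
binder top 1354 med [ 432.8 -263.2  189.4] zpct [183.2 189.4 192.3] (array([ 433.4, -264.8]), array([129.7,  45.9]), 2.97)
panel top 297 med [ 470.8 -245.1  148.6] zpct [140.8 148.6 159. ] (array([ 464.8, -255.2]), array([ 49.3, 190.3]), 73.63)
bookend top 199 med [438.  127.9 108.6] zpct [ 97.6 108.6 111.9] (array([440.1, 128.5]), array([147.4,   6.3]), 3.41)
knob 185 med [525.8 197.1  88.8] zpct [78.2 88.8 92.7] (array([526., 198.]), array([26.6, 50.1]), 88.69)
carr 407 med [529.1 166.3  37.8] zpct [34.2 37.8 41.8] (array([528. , 180.6]), array([44.7, 99.5]), 3.01)
rail 1747 med [541.4 -58.2  19.4] zpct [16.  19.4 22.9] (array([514.5,  -7.8]), array([ 84.2, 573.1]), 2.28)
mug 263 med [647.7  11.8  87.5] zpct [75.4 87.5 92.4] (array([639.8,  11.1]), array([79.6, 79.2]), 88.03)
case 1328 med [ 650.5 -176.5   38.7] zpct [31.6 38.7 42.3] (array([ 652.8, -178.2]), array([ 65.1, 149.8]), 3.21)
smallbox 1785 med [ 265.6 -311.4   71.4] zpct [27.3 71.4 74.9] (array([ 264.7, -318.8]), array([96.8, 89.8]), 68.42)
bigbox 6828 med [256.2 272.6 135.5] zpct [ 80.3 135.5 138.7] (array([254.9, 277.2]), array([178.1, 167.8]), 56.73)
```

View pics/crop.png

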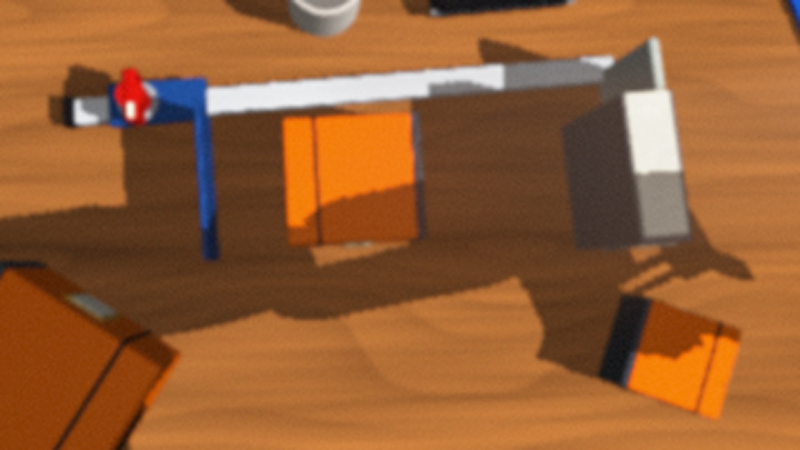

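```bash
cat >> h.py <<'E'
YAW=np.radians(3.0); O=np.array([431.1,-82.15])
ex=np.array([np.cos(YAW),np.sin(YAW)]);ey=np.array([-ex[1],ex[0]])
def r2w(x,y): return O+x*ex+y*ey
def w2r(p): d=np.asarray(p)[...,:2]-O; return np.stack([d@ex,d@ey],-1)
def to(pos,jawang=None):
    """print shift/turn in move units to world pos (mm), jaw direction angle (rad, world), tool down"""
    o=ctrl.get_obs(); dp=(np.array(pos)-o["ee_pos"])/80
    M=R.from_rotvec(o["orientation"]).as_matrix()
    print("t",round(o["t"],2),"pos",np.round(o["ee_pos"],1),"rack",np.round(w2r(o["ee_pos"]),1),"tool x",np.round(M[:,0],3),"y",np.round(M[:,1],3),"F",np.round(o["ft_force"],1),"w",round(o["width"],1))
    print("dp",np.round(dp,3))
    if jawang is not None:
        best=None
        for s in (0,np.pi):
            x=np.array([np.cos(jawang+s),np.sin(jawang+s),0]);y=np.array([0,0,-1.]);T=np.stack([x,y,np.cross(x,y)],1)
            r=R.from_matrix(T@M.T).as_rotvec(); 
            print("  turn",np.round(r/np.pi,4),np.round(np.degrees(np.linalg.norm(r)),1))
E
python3 - <<'E'
from h import *
z=np.load("top0.npz");W=z["W"]
v,u=np.mgrid[:400,:640]
m=(u>300)&(u<425)&(v>160)&(v<187)&(W[...,2]>15)&(W[...,2]<24)
p=W[m][:,:2]; print(cv2.fitLine(p.astype(np.float32),cv2.DIST_HUBER,0,.01,.01).ravel())
print(r2w(11.6,158))
p=r2w(11.6,158); to([p[0],p[1],240],YAW)
print(ctrl.get_obs()["qpos"])
E
```

```text
[ 5.9256468e-02 -9.9824280e-01  5.4264093e+02 -7.7731018e+01]
[434.41502152  76.24056358]
t 0.15 pos [ 258.6 -568.6  222.1] rack [-197.7 -476.7] tool x [ 0.414 -0.91  -0.001] y [-0.     0.001 -1.   ] F [ 0.1 -0.1  0.4] w 87.8
dp [2.198 8.06  0.224]
  turn [-2.000e-04 -3.000e-04  3.808e-01] 68.5
  turn [-4.000e-04  2.000e-04 -6.192e-01] 111.5
[-1.16300265e+00  4.23682885e-01  1.63045280e+00  2.26924251e-05
  1.08860405e+00 -1.90043292e-02]
```

jog_arm:
  steps:
    - {"dp": [0.28, 1, 0.25], "turn": [0, 0, 0.0476], "claw": 1}
    - {"dp": [0.28, 1, 0.25], "turn": [0, 0, 0.0476], "claw": 1}
    - {"dp": [0.28, 1, 0.25], "turn": [0, 0, 0.0476], "claw": 1}

```text
t: 0.4
ee_pos: [281.6, -483.7, 242.5]
orientation: [-1.426, 0.775, -0.77]
ft_force: [0.3, -0.8, -0.5]
width: 87.8
```

jog_arm:
  steps:
    - {"dp": [0.28, 1, 0.1], "turn": [0, 0, 0.0476], "claw": 1}
    - {"dp": [0.28, 1, 0.1], "turn": [0, 0, 0.0476], "claw": 1}
    - {"dp": [0.28, 1, 0.1], "turn": [0, 0, 0.0476], "claw": 1}

```text
t: 0.65
ee_pos: [304.2, -399.0, 250.4]
orientation: [-1.464, 0.659, -0.651]
ft_force: [-0.7, 0.3, 0.1]
width: 88.0
```

jog_arm:
  steps:
    - {"dp": [0.28, 1, 0], "turn": [0, 0, 0.0476], "claw": 1}
    - {"dp": [0.28, 1, 0], "turn": [0, 0, 0.0476], "claw": 1}
    - {"dp": [0.28, 1, 0], "turn": [0, 0, 0.0476], "claw": 1}

```text
t: 0.9
ee_pos: [326.6, -314.5, 250.0]
orientation: [-1.496, 0.542, -0.531]
ft_force: [-0.4, -0.3, -0.0]
width: 88.1
```

jog_arm:
  steps:
    - {"dp": [0.28, 1, 0], "turn": [0, 0, 0.0476], "claw": 1}
    - {"dp": [0.28, 1, 0], "turn": [0, 0, 0.0476], "claw": 1}
    - {"dp": [0.28, 1, 0], "turn": [0, 0, 0.0476], "claw": 1}

```text
t: 1.15
ee_pos: [349.3, -230.5, 249.7]
orientation: [-1.522, 0.424, -0.41]
ft_force: [-0.5, -0.4, 0.1]
width: 88.1
```

jog_arm:
  steps:
    - {"dp": [0.28, 1, 0], "turn": [0, 0, 0.0476], "claw": 1}
    - {"dp": [0.28, 1, 0], "turn": [0, 0, 0.0476], "claw": 1}
    - {"dp": [0.28, 1, 0], "turn": [0, 0, 0.0476], "claw": 1}

```text
t: 1.4
ee_pos: [372.6, -146.9, 249.6]
orientation: [-1.542, 0.304, -0.29]
ft_force: [0.7, -0.4, -0.6]
width: 87.9
```

jog_arm:
  steps:
    - {"dp": [0.28, 1, 0], "turn": [0, 0, 0.0476], "claw": 1}
    - {"dp": [0.28, 1, 0], "turn": [0, 0, 0.0476], "claw": 1}
    - {"dp": [0.28, 1, 0], "turn": [0, 0, 0.0476], "claw": 1}

```text
t: 1.65
ee_pos: [396.6, -63.3, 249.8]
orientation: [-1.554, 0.184, -0.17]
ft_force: [-0.3, -0.8, -0.3]
width: 88.3
```

jog_arm:
  steps:
    - {"dp": [0.28, 1, 0], "turn": [0, 0, 0.0476], "claw": 1}
    - {"dp": [0.28, 1, 0], "turn": [0, 0, 0.0476], "claw": 1}
    - {"dp": [0.28, 1, 0], "turn": [0, 0, 0.0476], "claw": 1}

```text
t: 1.9
ee_pos: [421.2, 20.1, 250.2]
orientation: [-1.561, 0.062, -0.051]
ft_force: [0.2, -1.1, 0.5]
width: 87.9
```

jog_arm:
  steps:
    - {"dp": [0.28, 1, 0], "turn": [0, 0, 0.0476], "claw": 1}
    - {"dp": [0.28, 1, 0], "turn": [0, 0, 0.0476], "claw": 1}
    - {"dp": [0.28, 1, 0], "turn": [0, 0, 0.0476], "claw": 1}

```text
t: 2.15
ee_pos: [446.3, 103.4, 250.6]
orientation: [-1.56, -0.059, 0.067]
ft_force: [-0.3, -0.9, 0.7]
width: 88.1
```

```bash
python3 - <<'E'
from h import *
p=r2w(11.6,160); to([p[0],p[1],75],np.radians(2))
E
```

```text
t 2.15 pos [446.3 103.4 250.6] rack [ 24.9 184.5] tool x [ 0.997  0.08  -0.005] y [-0.006  0.01  -1.   ] F [-0.3 -0.9  0.7] w 88.1
dp [-0.15  -0.315 -2.196]
  turn [-0.0032 -0.0018 -0.0144] 2.7
  turn [ 0.0028 -0.005   0.9856] 177.4
```

jog_arm:
  steps:
    - {"dp": [-0.15, -0.315, 0], "turn": [-0.003, -0.002, -0.0144], "claw": 1}
    - {"dp": [-0.15, -0.315, -0.5], "turn": [-0.003, -0.002, -0.0144], "claw": 1}
    - {"dp": [-0.15, -0.315, -1], "turn": [-0.003, -0.002, -0.0144], "claw": 1}
    - {"dp": [-0.15, -0.315, -1], "turn": [-0.003, -0.002, -0.0144], "claw": 1}

```text
t: 2.48
ee_pos: [430.3, 76.1, 165.3]
orientation: [-1.572, -0.018, 0.034]
ft_force: [-1.7, 1.1, -0.3]
width: 87.8
```

jog_arm:
  steps:
    - {"dp": [0, 0, -0.4], "turn": [0, 0, 0], "claw": 1}
    - {"dp": [0, 0, -0.7], "turn": [0, 0, 0], "claw": 1}
    - {"dp": [0, 0, -0.7], "turn": [0, 0, 0], "claw": 1}
    - {"dp": [0, 0, -0.7], "turn": [0, 0, 0], "claw": 1}

```text
t: 2.82
ee_pos: [430.5, 75.3, 109.8]
orientation: [-1.572, -0.016, 0.034]
ft_force: [0.7, 0.5, -0.0]
width: 87.7
```

```bash
python3 - <<'E'
from h import *
p=r2w(11.6,143); to([p[0],p[1],75],np.radians(2))
im,W=cloud("wrist"); cv2.imwrite("pics/w1.png",im[:,:,::-1])
im,W=cloud("top"); cv2.imwrite("pics/t1.png",im[:,:,::-1])
E
```

```text
t 2.82 pos [430.5  75.3 109.8] rack [  7.7 157.3] tool x [ 0.999  0.032 -0.012] y [-0.012 -0.002 -1.   ] F [ 0.7  0.5 -0. ] w 87.7
dp [ 0.059 -0.176 -0.435]
  turn [ 0.0006 -0.0037  0.0011] 0.7
  turn [-0.0058 -0.001  -0.9989] 179.8
```

View pics/w1.png

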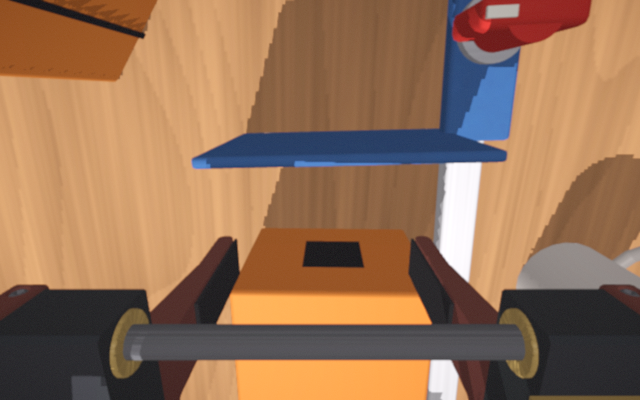

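Top/wrist views: the fingers are open along x just outside the lid face, between the lid (row 228) and the bookend plate (row 145). I'll go down and make contact.

jog_arm:
  steps:
    - {"dp": [0.06, 0, -0.2], "turn": [0, -0.0037, 0], "claw": 1}
    - {"dp": [0.06, 0, -0.4], "turn": [0, -0.0037, 0], "claw": 1}
    - {"dp": [0.06, 0, -0.42], "turn": [0, -0.0037, 0], "claw": 1}
    - {"dp": [0.06, -0.08, -0.42], "turn": [0, -0.0037, 0], "claw": 1}
    - {"dp": [0.06, -0.12, -0.42], "turn": [0, -0.0037, 0], "claw": 1}
    - {"dp": [0.06, -0.15, -0.42], "turn": [0, -0.0037, 0], "claw": 1}
    - {"dp": [0.06, -0.17, -0.42], "turn": [0, -0.0037, 0], "claw": 1}
    - {"dp": [0.06, -0.18, -0.42], "turn": [0, -0.0037, 0], "claw": 1}

```text
t: 3.58
ee_pos: [437.1, 61.1, 78.2]
orientation: [-1.572, -0.029, 0.021]
ft_force: [0.3, -0.5, 0.5]
width: 87.7
```

```bash
python3 - <<'E'
from h import *
to([0,0,0])
im,W=cloud("side"); cv2.imwrite("pics/s2.png",cv2.resize(im[120:300,200:480],None,fx=2.8,fy=2.8)[:,:,::-1])
E
```

```text
t 3.58 pos [437.1  61.1  78.2] rack [ 13.5 142.8] tool x [0.999 0.032 0.005] y [ 0.005 -0.001 -1.   ] F [ 0.3 -0.5  0.5] w 87.7
dp [-5.464 -0.764 -0.978]
```

View pics/s2.png

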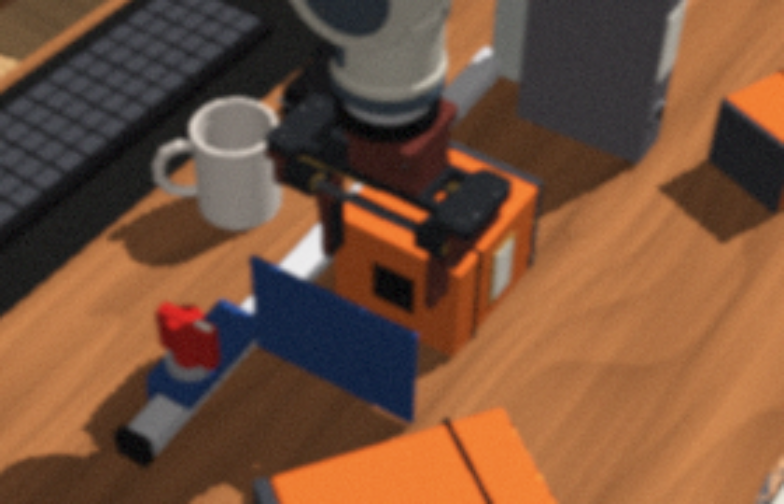

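jog_arm:
  steps:
    - {"dp": [0, -0.03, 0.01], "turn": [0, 0, 0], "claw": 1}
    - {"dp": [0, -0.07, 0.07], "turn": [0, 0, 0], "claw": 1}
    - {"dp": [0, -0.12, 0.14], "turn": [0, 0, 0], "claw": 1}
    - {"dp": [0, -0.17, 0.21], "turn": [0, 0, 0], "claw": 1}
    - {"dp": [0, -0.22, 0.27], "turn": [0, 0, 0], "claw": 1}
    - {"dp": [0, -0.22, 0.27], "turn": [0, 0, 0], "claw": 1}

```text
t: 4.13
ee_pos: [437.5, 43.0, 100.8]
orientation: [-1.572, -0.03, 0.019]
ft_force: [0.5, 0.7, 0.8]
width: 87.6
```

```bash
python3 - <<'E'
from h import *
to([0,0,0])
im,W=cloud("side"); cv2.imwrite("pics/s3.png",cv2.resize(im[120:300,200:480],None,fx=2.8,fy=2.8)[:,:,::-1])
E
```

```text
t 4.13 pos [437.5  43.  100.8] rack [ 13.  124.6] tool x [0.999 0.031 0.007] y [ 0.007 -0.001 -1.   ] F [0.5 0.7 0.8] w 87.6
dp [-5.469 -0.537 -1.26 ]
```

View pics/s3.png

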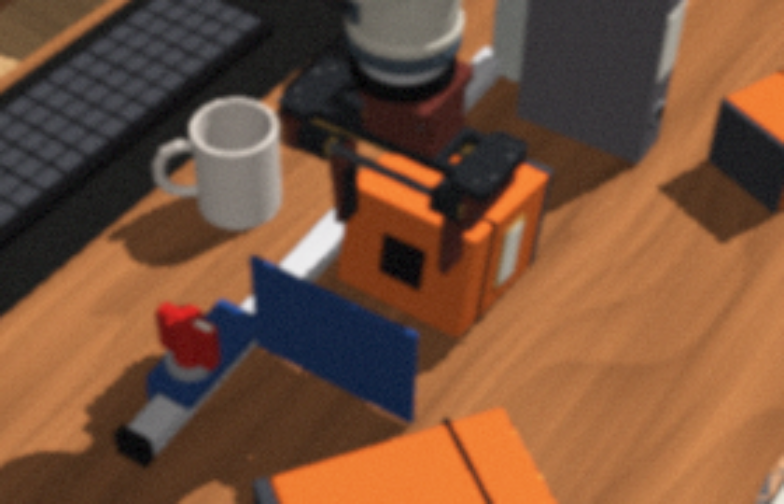

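```bash
cat >> h.py <<'E'
def box(n="side"):
    im,W=cloud(n); H=hsv(im)
    r=w2r(W)
    m=(H[...,0]>=4)&(H[...,0]<=16)&(H[...,1]>150)&(H[...,2]>90)&(r[...,0]>-75)&(r[...,0]<95)&(r[...,1]>-158)&(r[...,1]<200)&(W[...,2]>12)
    Q=np.concatenate([r[m],W[m][:,2:3]],1)
    for k in range(3): print("xyz"[k],np.round(np.percentile(Q[:,k],[1,10,50,90,99]),1))
    # silhouette in y,z : for z bins min/max y
    for z0 in range(10,170,15):
        s=Q[(Q[:,2]>=z0)&(Q[:,2]<z0+15)]
        if len(s)>10: print(z0+7,len(s),"y",np.round(np.percentile(s[:,1],[2,50,98]),1),"x",np.round(np.percentile(s[:,0],[2,98]),1))
    return im,W,Q
E
python3 - <<'E'
from h import *
box("side")
E
```

```text
x [-67.1 -49.4 -15.1  53.4  67.7]
y [ -2.8  29.9 112.9 126.5 155.7]
z [ 17.5  32.8  90.4 119.2 214.3]
17 99 y [  2.6  79.3 127.8] x [-51.1  60.2]
32 313 y [ 12.3 125.  128.9] x [-50.5  67.3]
47 273 y [  7.4 122.7 126.9] x [-50.6  66.5]
62 236 y [  1.7 119.4 124.2] x [-51.   65.2]
77 224 y [ -0.8 116.7 121.9] x [-51.   62.6]
92 288 y [ -6.8 113.4 118.5] x [-50.9  58.2]
107 557 y [  0.5  72.6 116.5] x [-49.9  63.2]
122 311 y [ 81.9 102.5 113.9] x [-47.4  65.2]
152 15 y [131.9 136.  138.1] x [-33.8  71.8]
```

jog_arm:
  steps:
    - {"dp": [0, -0.05, 0.05], "turn": [0, 0, 0], "claw": 1}
    - {"dp": [0, -0.08, 0.11], "turn": [0, 0, 0], "claw": 1}
    - {"dp": [0, -0.14, 0.16], "turn": [0, 0, 0], "claw": 1}
    - {"dp": [0, -0.21, 0.21], "turn": [0, 0, 0], "claw": 1}
    - {"dp": [0, -0.27, 0.26], "turn": [0, 0, 0], "claw": 1}
    - {"dp": [0, -0.34, 0.31], "turn": [0, 0, 0], "claw": 1}
    - {"dp": [0, -0.38, 0.34], "turn": [0, 0, 0], "claw": 1}
    - {"dp": [0, -0.38, 0.34], "turn": [0, 0, 0], "claw": 1}

```text
t: 4.9
ee_pos: [437.9, 12.4, 128.3]
orientation: [-1.572, -0.03, 0.018]
ft_force: [-0.3, 3.9, 5.7]
width: 87.6
```

```bash
python3 - <<'E'
from h import *
to([0,0,0])
im,W,Q=box("side"); cv2.imwrite("pics/s4.png",cv2.resize(im[120:300,200:480],None,fx=2.8,fy=2.8)[:,:,::-1])
E
```

```text
t 4.9 pos [437.9  12.4 128.3] rack [11.8 94.1] tool x [1.    0.03  0.008] y [ 0.008 -0.001 -1.   ] F [-0.3  3.9  5.7] w 87.6
dp [-5.474 -0.155 -1.604]
x [-51.9 -49.7 -14.   53.   65.1]
y [-28.2   5.5  86.3 113.4 124.1]
z [ 24.6  59.8 103.3 140.6 241.1]
17 29 y [-3.2 21.8 43.8] x [-51.2 -48.3]
32 53 y [-8.1 30.9 71.9] x [-51.2 -47.9]
47 84 y [-12.   75.3 116.7] x [-51.7  50.4]
62 386 y [-12.9 112.8 118.6] x [-50.7  63.3]
77 360 y [-21.9 106.  111.7] x [-51.2  63.3]
92 359 y [-32.3  96.7 105.4] x [-51.6  63.7]
107 398 y [-18.3  87.3  98.4] x [-50.9  62.8]
122 424 y [19.  83.8 92.9] x [-49.8  61.1]
137 480 y [47.  75.3 85.3] x [-49.2  64.1]
152 22 y [ 76.1  85.9 106.7] x [-42.6  64.6]
167 13 y [ 85.7 105.  108. ] x [-43.2  66. ]
```

View pics/s4.png

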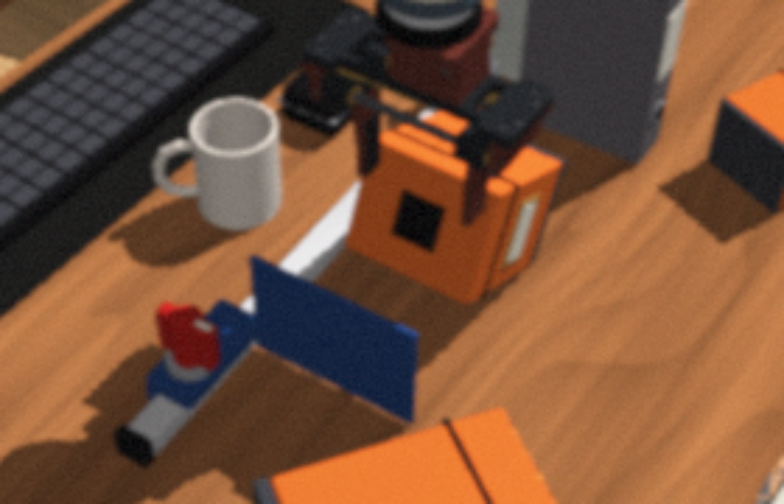

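jog_arm:
  steps:
    - {"dp": [0, -0.06, 0.04], "turn": [0, 0, 0], "claw": 1}
    - {"dp": [0, -0.12, 0.07], "turn": [0, 0, 0], "claw": 1}
    - {"dp": [0, -0.17, 0.1], "turn": [0, 0, 0], "claw": 1}
    - {"dp": [0, -0.21, 0.12], "turn": [0, 0, 0], "claw": 1}
    - {"dp": [0, -0.25, 0.13], "turn": [0, 0, 0], "claw": 1}
    - {"dp": [0, -0.29, 0.15], "turn": [0, 0, 0], "claw": 1}
    - {"dp": [0, -0.33, 0.17], "turn": [0, 0, 0], "claw": 1}
    - {"dp": [0, -0.33, 0.17], "turn": [0, 0, 0], "claw": 1}

```text
t: 5.62
ee_pos: [438.0, -14.4, 141.9]
orientation: [-1.572, -0.03, 0.017]
ft_force: [-0.6, -0.2, 0.8]
width: 87.6
```

```bash
python3 - <<'E'
from h import *
to([0,0,0])
im,W,Q=box("side"); cv2.imwrite("pics/s5.png",cv2.resize(im[120:300,200:480],None,fx=2.8,fy=2.8)[:,:,::-1])
E
```

```text
t 5.62 pos [438.  -14.4 141.9] rack [10.4 67.3] tool x [1.    0.03  0.008] y [ 0.008 -0.001 -1.   ] F [-0.6 -0.2  0.8] w 87.6
dp [-5.475  0.18  -1.774]
x [-51.8 -50.1 -13.1  52.3  65. ]
y [-47.   -1.6  62.5  94.9 101.9]
z [ 26.   79.5 111.4 151.3 248.1]
17 25 y [-13.6   8.   24.5] x [-51.4 -48.3]
32 45 y [-19.7  11.   41.1] x [-51.6 -48.7]
47 54 y [-33.7   5.9  62. ] x [-51.5 -47.8]
62 64 y [-43.2  45.5  82. ] x [-52.1 -47.9]
77 227 y [-57.6  96.7 102.8] x [-51.6  59.6]
92 513 y [-45.8  90.1  99.7] x [-51.6  63.3]
107 418 y [-27.8  77.5  88.6] x [-51.   64.2]
122 370 y [-11.5  66.4  75.7] x [-50.8  66.1]
137 377 y [ 7.5 54.8 64.4] x [-50.5  57.7]
152 351 y [27.5 45.1 55.9] x [-49.5  61.3]
167 13 y [47.7 77.8 80.8] x [-40.7  64.1]
```

View pics/s5.png

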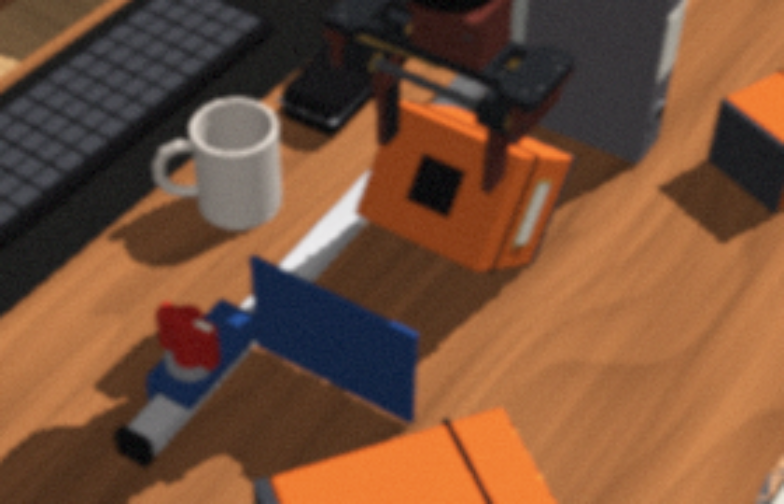

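jog_arm:
  steps:
    - {"dp": [0, -0.06, 0.03], "turn": [0, 0, 0], "claw": 1}
    - {"dp": [0, -0.12, 0.05], "turn": [0, 0, 0], "claw": 1}
    - {"dp": [0, -0.18, 0.07], "turn": [0, 0, 0], "claw": 1}
    - {"dp": [0, -0.24, 0.09], "turn": [0, 0, 0], "claw": 1}
    - {"dp": [0, -0.24, 0.09], "turn": [0, 0, 0], "claw": 1}
    - {"dp": [0, -0.24, 0.09], "turn": [0, 0, 0], "claw": 1}

```text
t: 6.17
ee_pos: [437.6, -33.8, 148.8]
orientation: [-1.572, -0.028, 0.017]
ft_force: [-0.2, -0.6, 0.0]
width: 87.9
```

```bash
python3 - <<'E'
from h import *
to([0,0,0])
im,W,Q=box("side"); cv2.imwrite("pics/s6.png",cv2.resize(im[120:300,200:480],None,fx=2.8,fy=2.8)[:,:,::-1])
E
```

```text
t 6.17 pos [437.6 -33.8 148.8] rack [ 9.  47.9] tool x [1.    0.029 0.007] y [ 0.007 -0.001 -1.   ] F [-0.2 -0.6  0. ] w 87.9
dp [-5.47   0.423 -1.86 ]
x [-54.4 -51.4 -10.8  53.1  65.4]
y [-92.6 -66.8  -1.9   2.1  76.9]
z [ 13.9  28.6  97.  130.8 263.4]
17 213 y [-87.4  -1.1   3.1] x [-53.   64.2]
32 254 y [-86.   -0.6   3.1] x [-52.8  62.9]
47 226 y [-25.   -0.3   3.1] x [-52.   64.2]
62 216 y [-91.2  -0.7   3.1] x [-52.3  62. ]
77 267 y [-86.8  -0.8   3.1] x [-52.7  61.6]
92 208 y [-87.3  -1.    3.2] x [-52.6  60.6]
107 237 y [-88.6  -1.5   2.7] x [-52.9  60. ]
122 713 y [-91.3 -22.    2.1] x [-52.1  65.9]
137 246 y [-92.1 -32.2   0.3] x [-50.1  63.6]
```

View pics/s6.png

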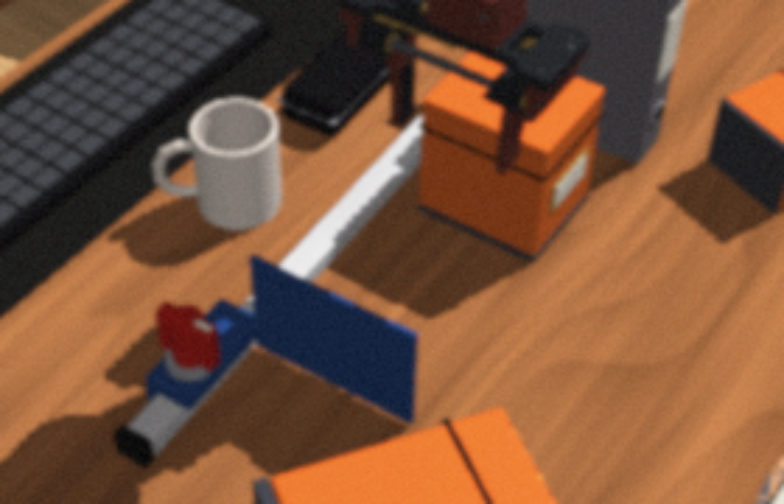

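Box is standing upright (foot down, lid at z≈130, rack y about -97 to 3). Next, the knob.

jog_arm:
  steps:
    - {"dp": [0, 0.2, 0.1], "turn": [0, 0, 0], "claw": 1}
    - {"dp": [0.37, 0.97, 0.1], "turn": [0, 0, -0.165], "claw": 1}
    - {"dp": [0.37, 0.97, 0.1], "turn": [0, 0, -0.165], "claw": 1}
    - {"dp": [0.37, 0.97, 0.1], "turn": [0, 0, -0.165], "claw": 1}
    - {"dp": [0.37, 0.97, 0.1], "turn": [0, 0, -0.165], "claw": 1}
    - {"dp": [0.37, 0.97, 0.1], "turn": [0, 0, -0.165], "claw": 1}

```text
t: 6.72
ee_pos: [467.2, 44.9, 156.6]
orientation: [-1.539, 0.382, -0.392]
ft_force: [-0.7, 0.5, 0.4]
width: 87.7
```

jog_arm:
  steps:
    - {"dp": [0.37, 0.97, 0], "turn": [0, 0, -0.165], "claw": 1}
    - {"dp": [0.37, 0.97, 0], "turn": [0, 0, -0.165], "claw": 1}
    - {"dp": [0.37, 0.97, 0], "turn": [0, 0, -0.165], "claw": 1}
    - {"dp": [0.37, 0.97, 0], "turn": [0, 0, -0.165], "claw": 1}
    - {"dp": [0.37, 0.97, 0], "turn": [0, 0, -0.165], "claw": 1}

```text
t: 7.13
ee_pos: [496.8, 123.7, 156.3]
orientation: [-1.426, 0.789, -0.797]
ft_force: [0.2, -0.2, 0.7]
width: 87.9
```

jog_arm:
  steps:
    - {"dp": [0.37, 0.95, 0], "turn": [0, 0, -0.165], "claw": 1}
    - {"dp": [0.37, 0.95, 0], "turn": [0, 0, -0.165], "claw": 1}
    - {"dp": [0.37, 0.95, 0], "turn": [0, 0, -0.165], "claw": 1}
    - {"dp": [0.37, 0.95, 0], "turn": [0, 0, -0.165], "claw": 1}
    - {"dp": [0.37, 0.95, 0], "turn": [0, 0, -0.165], "claw": 1}
    - {"dp": [0.37, 0.95, 0], "turn": [0, 0, -0.165], "claw": 1}

```text
t: 7.63
ee_pos: [526.1, 200.2, 155.9]
orientation: [-1.233, 1.181, -1.187]
ft_force: [0.1, 0.1, 1.0]
width: 87.7
```

```bash
python3 - <<'E'
from h import *
im,W=cloud("wrist"); H=hsv(im); cv2.imwrite("pics/w7.png",im[:,:,::-1])
m=((H[...,0]<5)|(H[...,0]>172))&(H[...,1]>150)&(W[...,2]>84)&(W[...,2]<97)
m=m&(np.hypot(W[...,0]-526.6,W[...,1]-198.1)<40)
print(m.sum(),"knob wrist",rect(W[m][:,:2]) if m.sum()>5 else "")
im,W=cloud("top"); H=hsv(im); cv2.imwrite("pics/t7.png",im[:,:,::-1])
print(ctrl.get_obs()["qpos"])
to([526.6,198.1,55],np.radians(-86.8))
E
```

```text
1685 knob wrist (array([526.1, 196.2]), array([50.9, 27.3]), 2.19)
[ 0.34497766  0.42167485  1.81481452 -0.00758369  0.90911887  1.88315153]
t 7.73 pos [526.2 199.8 156.1] rack [109.7 276.5] tool x [ 0.037 -0.999  0.007] y [-0.002 -0.007 -1.   ] F [-0.1 -0.8  0.1] w 87.6
dp [ 0.005 -0.021 -1.264]
  turn [ 0.0022 -0.0005  0.0059] 1.1
  turn [-8.000e-04 -3.500e-03 -9.941e-01] 178.9
```

View pics/w7.png

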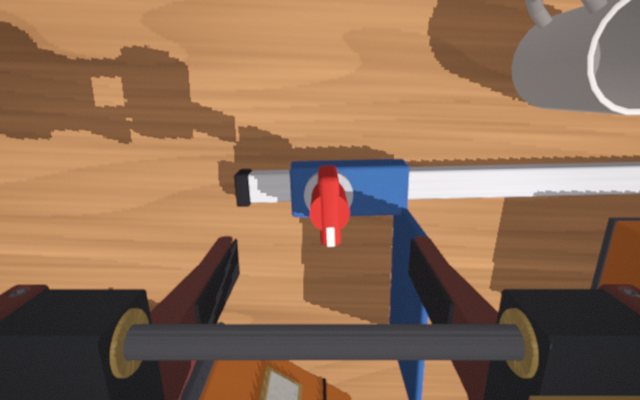

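jog_arm:
  steps:
    - {"dp": [0, -0.025, 0], "turn": [0.002, 0, 0.006], "claw": 1}
    - {"dp": [0, -0.025, -0.4], "turn": [0.002, 0, 0.006], "claw": 1}
    - {"dp": [0, -0.025, -0.8], "turn": [0.002, 0, 0.006], "claw": 1}
    - {"dp": [0, -0.025, -0.8], "turn": [0.002, 0, 0.006], "claw": 1}

```text
t: 8.07
ee_pos: [522.6, 196.3, 87.5]
orientation: [-1.245, 1.173, -1.165]
ft_force: [-1.5, -0.6, -0.7]
width: 87.9
```

jog_arm:
  steps:
    - {"dp": [0, 0, -0.25], "turn": [0, 0, 0], "claw": 1}
    - {"dp": [0, 0, -0.42], "turn": [0, 0, 0], "claw": 1}
    - {"dp": [0, 0, -0.42], "turn": [0, 0, 0], "claw": 1}
    - {"dp": [0, 0, -0.42], "turn": [0, 0, 0], "claw": 1}

```text
t: 8.4
ee_pos: [522.7, 196.3, 54.5]
orientation: [-1.246, 1.173, -1.164]
ft_force: [-0.2, 0.6, 0.4]
width: 88.0
```

```bash
python3 - <<'E'
from h import *
to([526.4,197.5,55],np.radians(-86.8))
im,W=cloud("side"); cv2.imwrite("pics/s8.png",cv2.resize(im[140:320,180:460],None,fx=2.8,fy=2.8)[:,:,::-1])
E
```

```text
t 8.4 pos [522.7 196.3  54.5] rack [106.  273.2] tool x [ 0.057 -0.998  0.003] y [-0.01  -0.004 -1.   ] F [-0.2  0.6  0.4] w 88.0
dp [0.047 0.015 0.007]
  turn [ 0.0012 -0.0033 -0.0004] 0.6
  turn [0.0052 0.0019 0.9995] 179.9
```

View pics/s8.png

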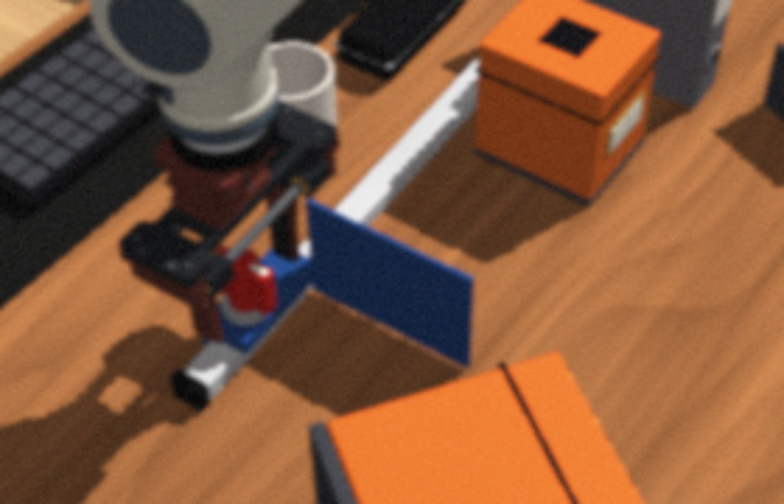

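jog_arm:
  steps:
    - {"dp": [0.05, 0.015, 0], "turn": [0.001, -0.003, 0], "claw": 1}
    - {"dp": [0.05, 0.015, 0], "turn": [0.001, -0.003, 0], "claw": 1}
    - {"dp": [0.05, 0.015, 0], "turn": [0.001, -0.003, 0], "claw": 0}
    - {"dp": [0.05, 0.015, 0], "turn": [0.001, -0.003, 0], "claw": 0}
    - {"dp": [0.05, 0.015, 0], "turn": [0.001, -0.003, 0], "claw": 0}
    - {"dp": [0.05, 0.015, 0], "turn": [0.001, -0.003, 0], "claw": 0}
    - {"dp": [0.05, 0.015, 0], "turn": [0.001, -0.003, 0], "claw": 0}
    - {"dp": [0.05, 0.015, 0], "turn": [0.001, -0.003, 0], "claw": 0}
    - {"dp": [0.05, 0.015, 0], "turn": [0.001, -0.003, 0], "claw": 0}
    - {"dp": [0.05, 0.015, 0], "turn": [0.001, -0.003, 0], "claw": 0}
    - {"dp": [0.05, 0.015, 0], "turn": [0.001, -0.003, 0], "claw": 0}
    - {"dp": [0.05, 0.015, 0], "turn": [0.001, -0.003, 0], "claw": 0}

```text
t: 9.45
ee_pos: [527.3, 197.7, 55.1]
orientation: [-1.235, 1.166, -1.167]
ft_force: [-0.0, -1.4, 0.1]
width: 24.4
```

jog_arm:
  steps:
    - {"dp": [0, 0, 0], "turn": [0, 0, 0], "claw": 0}
    - {"dp": [0, 0, 0], "turn": [0, 0, 0], "claw": 0}
    - {"dp": [0, 0, 0], "turn": [0, 0, 0], "claw": 0}
    - {"dp": [0, 0, 0], "turn": [0, 0, 0], "claw": 0}

```text
t: 9.78
ee_pos: [527.3, 196.2, 55.1]
orientation: [-1.238, 1.165, -1.168]
ft_force: [1.6, -8.3, 2.9]
width: 14.8
```

jog_arm:
  steps:
    - {"dp": [0, 0, 0], "turn": [0, 0, 0.03], "claw": 0}
    - {"dp": [0, 0, 0], "turn": [0, 0, 0.065], "claw": 0}
    - {"dp": [0, 0, 0], "turn": [0, 0, 0.1], "claw": 0}
    - {"dp": [0, 0, 0], "turn": [0, 0, 0.135], "claw": 0}
    - {"dp": [0, 0, 0], "turn": [0, 0, 0.17], "claw": 0}
    - {"dp": [0, 0, 0], "turn": [0, 0, 0.205], "claw": 0}
    - {"dp": [0, 0, 0], "turn": [0, 0, 0.24], "claw": 0}
    - {"dp": [0, 0, 0], "turn": [0, 0, 0.275], "claw": 0}
    - {"dp": [0, 0, 0], "turn": [0, 0, 0.31], "claw": 0}
    - {"dp": [0, 0, 0], "turn": [0, 0, 0.345], "claw": 0}
    - {"dp": [0, 0, 0], "turn": [0, 0, 0.38], "claw": 0}
    - {"dp": [0, 0, 0], "turn": [0, 0, 0.38], "claw": 0}

```text
t: 10.78
ee_pos: [526.6, 196.3, 54.9]
orientation: [-1.557, 0.246, -0.248]
ft_force: [-2.5, 1.7, 0.6]
width: 15.0
```

```bash
python3 - <<'E'
from h import *
to([0,0,0],np.radians(3-90)+1.2)
print(np.round(ctrl.get_obs()["moment"],2),ctrl.get_obs()["qpos"].round(2))
p=r2w(110,274.9); print(p)
im,W=cloud("side"); cv2.imwrite("pics/s9.png",cv2.resize(im[140:320,180:460],None,fx=2.8,fy=2.8)[:,:,::-1])
E
```

```text
t 10.78 pos [526.6 196.3  54.9] rack [110.  273.1] tool x [ 0.951 -0.309  0.001] y [ 0.001 -0.001 -1.   ] F [-2.5  1.7  0.6] w 15.0
dp [-6.583 -2.454 -0.687]
  turn [ 0.0002  0.0003 -0.0012] 0.2
  turn [-4.000e-04  3.000e-04  9.988e-01] 179.8
[0.21 0.51 0.18] [ 0.34  0.58  1.86 -0.    0.7   0.65]
[526.56209445 198.13021429]
```

View pics/s9.png

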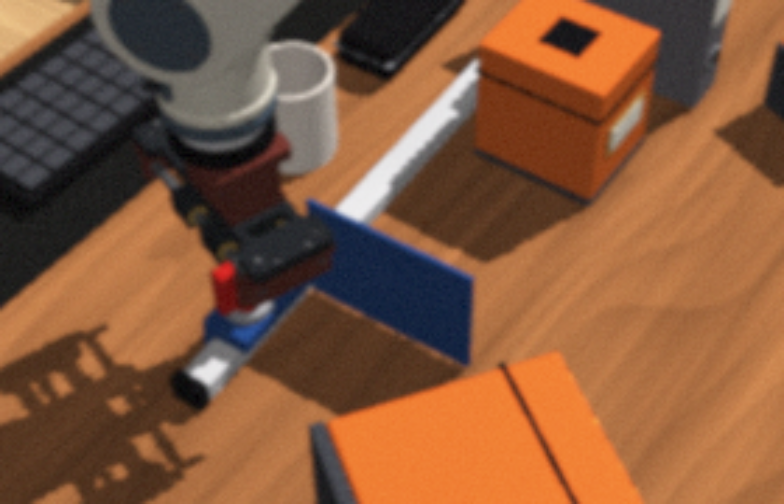

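jog_arm:
  steps:
    - {"dp": [0.01, -0.12, 0], "turn": [0, 0, 0], "claw": 0}
    - {"dp": [0.017, -0.3, 0], "turn": [0, 0, 0], "claw": 0}
    - {"dp": [0.027, -0.48, 0], "turn": [0, 0, 0], "claw": 0}
    - {"dp": [0.037, -0.66, 0], "turn": [0, 0, 0], "claw": 0}
    - {"dp": [0.047, -0.84, 0], "turn": [0, 0, 0], "claw": 0}
    - {"dp": [0.055, -0.98, 0], "turn": [0, 0, 0], "claw": 0}
    - {"dp": [0.055, -0.98, 0], "turn": [0, 0, 0], "claw": 0}

```text
t: 11.42
ee_pos: [531.2, 115.4, 55.0]
orientation: [-1.557, 0.253, -0.255]
ft_force: [-0.4, -1.9, -0.8]
width: 14.9
```

```bash
python3 - <<'E'
from h import *
to([0,0,0])
print(np.round(ctrl.get_obs()["moment"],2))
im,W=cloud("side"); cv2.imwrite("pics/s10.png",cv2.resize(im[140:320,180:460],None,fx=2.8,fy=2.8)[:,:,::-1])
E
```

```text
t 11.42 pos [531.2 115.4  55. ] rack [110.3 192. ] tool x [ 0.948 -0.318  0.001] y [ 0.001 -0.001 -1.   ] F [-0.4 -1.9 -0.8] w 14.9
dp [-6.64  -1.443 -0.687]
[-0.23  0.01  0.23]
```

View pics/s10.png

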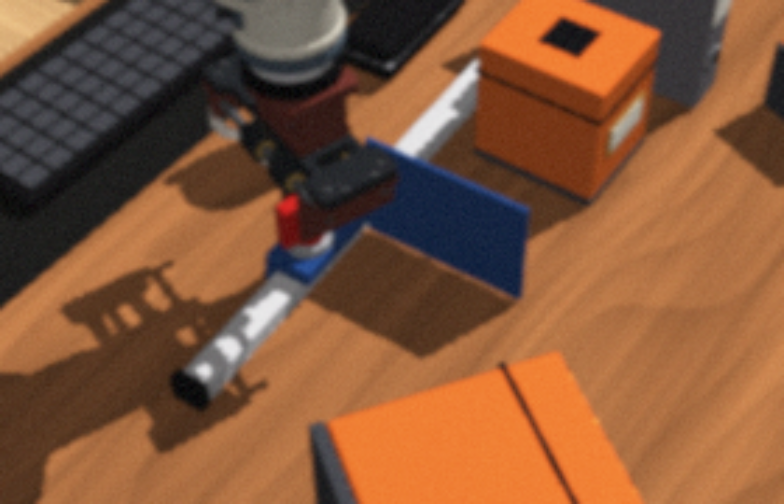

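jog_arm:
  steps:
    - {"dp": [0.01, -0.12, 0], "turn": [0, 0, 0], "claw": 0}
    - {"dp": [0.017, -0.3, 0], "turn": [0, 0, 0], "claw": 0}
    - {"dp": [0.027, -0.48, 0], "turn": [0, 0, 0], "claw": 0}
    - {"dp": [0.037, -0.66, 0], "turn": [0, 0, 0], "claw": 0}
    - {"dp": [0.047, -0.84, 0], "turn": [0, 0, 0], "claw": 0}
    - {"dp": [0.055, -0.96, 0], "turn": [0, 0, 0], "claw": 0}
    - {"dp": [0.055, -0.96, 0], "turn": [0, 0, 0], "claw": 0}

```text
t: 12.05
ee_pos: [535.7, 38.0, 54.9]
orientation: [-1.557, 0.254, -0.255]
ft_force: [-0.5, -0.9, 0.3]
width: 14.8
```

jog_arm:
  steps:
    - {"dp": [0.005, -0.1, 0], "turn": [0, 0, 0], "claw": 0}
    - {"dp": [0.012, -0.2, 0], "turn": [0, 0, 0], "claw": 0}
    - {"dp": [0.017, -0.3, 0], "turn": [0, 0, 0], "claw": 0}
    - {"dp": [0.023, -0.4, 0], "turn": [0, 0, 0], "claw": 0}
    - {"dp": [0.025, -0.45, 0], "turn": [0, 0, 0], "claw": 0}
    - {"dp": [0.028, -0.5, 0], "turn": [0, 0, 0], "claw": 0}
    - {"dp": [0.031, -0.55, 0], "turn": [0, 0, 0], "claw": 0}
    - {"dp": [0.031, -0.55, 0], "turn": [0, 0, 0], "claw": 0}

```text
t: 12.72
ee_pos: [538.2, -6.7, 54.9]
orientation: [-1.558, 0.254, -0.256]
ft_force: [0.5, -1.8, 0.1]
width: 14.5
```

```bash
python3 - <<'E'
from h import *
to([0,0,0])
print(np.round(ctrl.get_obs()["moment"],2))
im,W=cloud("side"); cv2.imwrite("pics/s11.png",cv2.resize(im[70:270,220:500],None,fx=2.8,fy=2.8)[:,:,::-1])
im,W=cloud("top"); cv2.imwrite("pics/t11.png",cv2.resize(im[120:280,240:520],None,fx=2.8,fy=2.8)[:,:,::-1])
E
```

```text
t 12.72 pos [538.2  -6.7  54.9] rack [110.9  69.7] tool x [ 0.948 -0.319  0.002] y [ 0.001 -0.002 -1.   ] F [ 0.5 -1.8  0.1] w 14.5
dp [-6.728  0.084 -0.687]
[-0.2   0.08  0.2 ]
```

View pics/s11.png

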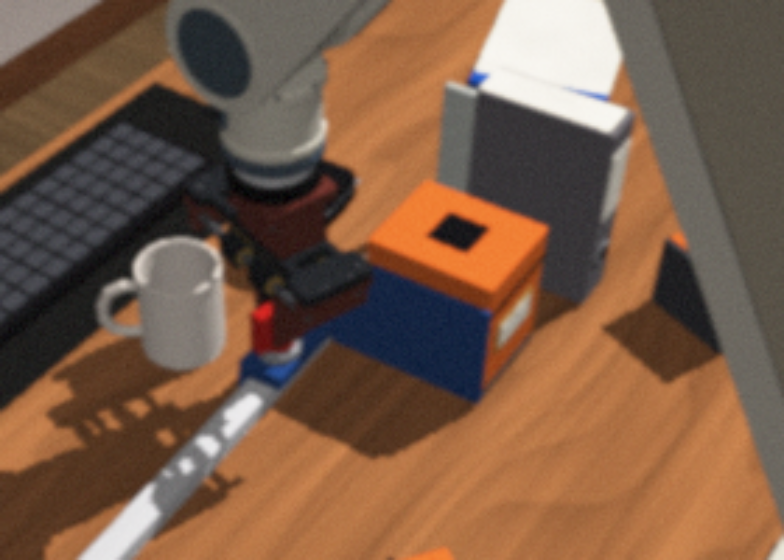

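View pics/t11.png

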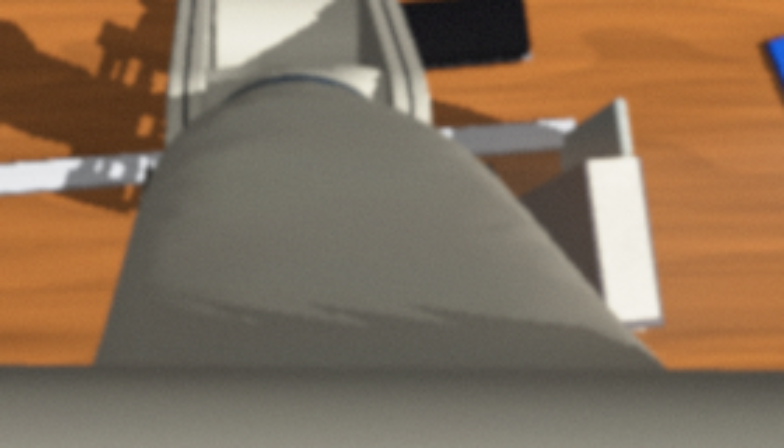

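jog_arm:
  steps:
    - {"dp": [0.003, -0.05, 0], "turn": [0, 0, 0], "claw": 0}
    - {"dp": [0.006, -0.11, 0], "turn": [0, 0, 0], "claw": 0}
    - {"dp": [0.01, -0.17, 0], "turn": [0, 0, 0], "claw": 0}
    - {"dp": [0.013, -0.23, 0], "turn": [0, 0, 0], "claw": 0}
    - {"dp": [0.017, -0.29, 0], "turn": [0, 0, 0], "claw": 0}
    - {"dp": [0.02, -0.35, 0], "turn": [0, 0, 0], "claw": 0}
    - {"dp": [0.023, -0.41, 0], "turn": [0, 0, 0], "claw": 0}
    - {"dp": [0.027, -0.47, 0], "turn": [0, 0, 0], "claw": 0}
    - {"dp": [0.03, -0.53, 0], "turn": [0, 0, 0], "claw": 0}
    - {"dp": [0.033, -0.59, 0], "turn": [0, 0, 0], "claw": 0}
    - {"dp": [0.036, -0.64, 0], "turn": [0, 0, 0], "claw": 0}
    - {"dp": [0.036, -0.64, 0], "turn": [0, 0, 0], "claw": 0}

```text
t: 13.82
ee_pos: [541.1, -57.7, 54.9]
orientation: [-1.558, 0.254, -0.256]
ft_force: [-1.3, 0.7, 0.6]
width: 15.0
```

```bash
python3 - <<'E'
from h import *
to([0,0,0])
print(np.round(ctrl.get_obs()["moment"],2))
im,W,Q=box("side"); cv2.imwrite("pics/s12.png",cv2.resize(im[70:270,220:500],None,fx=2.8,fy=2.8)[:,:,::-1])
E
```

```text
t 13.82 pos [541.1 -57.7  54.9] rack [111.2  18.6] tool x [ 0.948 -0.319  0.002] y [ 0.001 -0.002 -1.   ] F [-1.3  0.7  0.6] w 15.0
dp [-6.764  0.722 -0.687]
[0.19 0.06 0.12]
x [-51.8 -50.5 -11.   54.1  67.5]
y [-147.3 -136.6  -82.9  -50.6  -46.7]
z [ 17.4  87.3 128.4 130.9 133.4]
17 46 y [-145.8 -105.9  -64.3] x [-51.9 -49.2]
32 44 y [-146.8  -93.7  -59. ] x [-51.5 -49.2]
47 11 y [-81.8 -68.4 -60.4] x [-52.3 -50.3]
62 18 y [-145.8  -68.3  -58.2] x [-52.  -49.5]
77 48 y [-142.6 -102.5  -60.9] x [-52.2 -49.1]
92 37 y [-135.8  -93.4  -62.9] x [-52.2 -49.2]
107 136 y [-140.9  -54.8  -48.8] x [-52.1  52.8]
122 1001 y [-147.1  -81.7  -48.1] x [-51.  66.]
137 390 y [-143.9  -90.1  -49.7] x [-48.2  64.2]
```

View pics/s12.png

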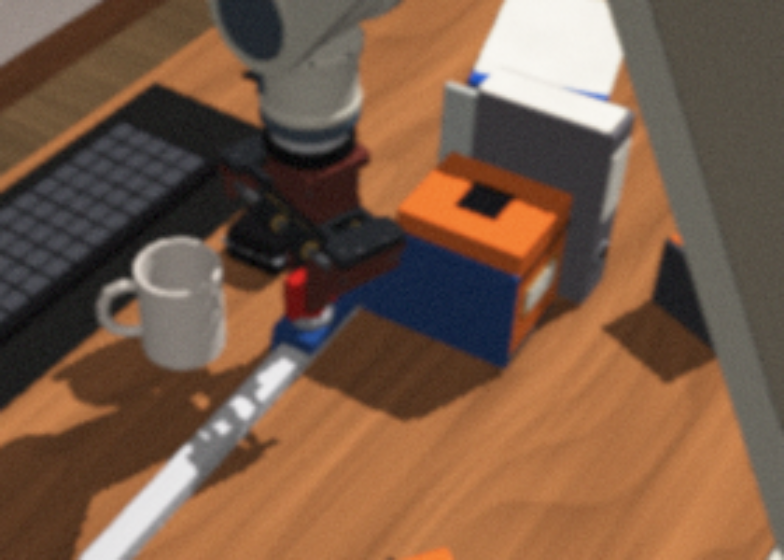

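jog_arm:
  steps:
    - {"dp": [0.002, -0.04, 0], "turn": [0, 0, 0], "claw": 0}
    - {"dp": [0.004, -0.07, 0], "turn": [0, 0, 0], "claw": 0}
    - {"dp": [0.006, -0.1, 0], "turn": [0, 0, 0], "claw": 0}
    - {"dp": [0.007, -0.12, 0], "turn": [0, 0, 0], "claw": 0}
    - {"dp": [0.008, -0.135, 0], "turn": [0, 0, 0], "claw": 0}
    - {"dp": [0.009, -0.15, 0], "turn": [0, 0, 0], "claw": 0}
    - {"dp": [0.009, -0.15, 0], "turn": [0, 0, 0], "claw": 0}

```text
t: 14.45
ee_pos: [541.8, -69.1, 54.9]
orientation: [-1.557, 0.254, -0.255]
ft_force: [-0.8, 4.7, 0.9]
width: 15.0
```

jog_arm:
  steps:
    - {"dp": [0.001, -0.02, 0], "turn": [0, 0, 0], "claw": 0}
    - {"dp": [0.002, -0.035, 0], "turn": [0, 0, 0], "claw": 0}
    - {"dp": [0.002, -0.035, 0], "turn": [0, 0, 0], "claw": 0}

```text
t: 14.7
ee_pos: [541.8, -70.9, 54.9]
orientation: [-1.556, 0.254, -0.255]
ft_force: [-0.1, 8.0, 1.0]
width: 14.7
```

```bash
python3 - <<'E'
from h import *
to([0,0,0])
print(np.round(ctrl.get_obs()["moment"],2))
im,W,Q=box("side"); cv2.imwrite("pics/s13.png",cv2.resize(im[70:270,220:500],None,fx=2.8,fy=2.8)[:,:,::-1])
E
```

```text
t 14.7 pos [541.8 -70.9  54.9] rack [111.2   5.5] tool x [ 0.948 -0.319  0.001] y [ 0. -0. -1.] F [-0.1  8.   1. ] w 14.7
dp [-6.773  0.886 -0.687]
[1.54 0.04 0.15]
x [-51.8 -50.6 -11.7  54.1  67.2]
y [-156.7 -146.5  -94.2  -63.6  -35.7]
z [ 16.9  87.7 128.4 131.2 158.4]
17 44 y [-152.9 -109.6  -73.5] x [-52.1 -48.9]
32 38 y [-155.2 -102.4  -72.2] x [-52.3 -49.2]
47 16 y [-136.9  -81.7  -74.3] x [-52.7 -49.2]
62 11 y [-156.4  -82.4  -74.7] x [-51.7 -49.9]
77 47 y [-153.  -113.3  -72.6] x [-51.8 -49. ]
92 37 y [-147.1 -103.   -74.3] x [-51.9 -49.6]
107 128 y [-152.8  -68.3  -61.2] x [-51.9  48.8]
122 911 y [-155.5  -92.1  -61.2] x [-51.   65.3]
137 401 y [-154.5 -101.8  -63.3] x [-49.3  64.2]
```

View pics/s13.png

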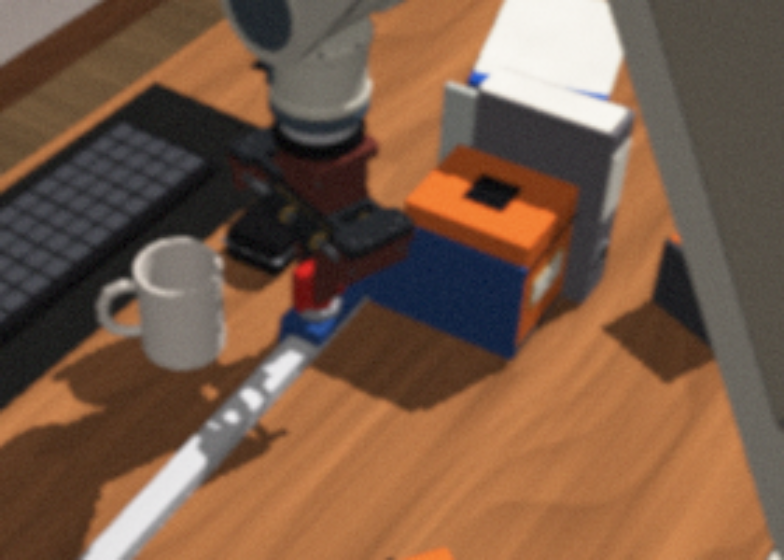

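jog_arm:
  steps:
    - {"dp": [0.001, -0.04, 0], "turn": [0, 0, 0], "claw": 0}
    - {"dp": [0.001, -0.05, 0], "turn": [0, 0, -0.035], "claw": 0}
    - {"dp": [0.001, -0.05, 0], "turn": [0, 0, -0.073], "claw": 0}
    - {"dp": [0.001, -0.05, 0], "turn": [0, 0, -0.11], "claw": 0}
    - {"dp": [0.001, -0.05, 0], "turn": [0, 0, -0.148], "claw": 0}
    - {"dp": [0.001, -0.05, 0], "turn": [0, 0, -0.185], "claw": 0}
    - {"dp": [0.001, -0.05, 0], "turn": [0, 0, -0.222], "claw": 0}
    - {"dp": [0.001, -0.05, 0], "turn": [0, 0, -0.26], "claw": 0}
    - {"dp": [0.001, -0.05, 0], "turn": [0, 0, -0.297], "claw": 0}
    - {"dp": [0.001, -0.05, 0], "turn": [0, 0, -0.334], "claw": 0}
    - {"dp": [0.001, -0.05, 0], "turn": [0, 0, -0.37], "claw": 0}
    - {"dp": [0.001, -0.03, 0], "turn": [0, 0, -0.395], "claw": 0}

```text
t: 15.75
ee_pos: [542.6, -72.2, 55.1]
orientation: [-1.209, 1.207, -1.209]
ft_force: [0.8, 0.7, -0.2]
width: 15.4
```

```bash
python3 - <<'E'
from h import *
to([0,0,0],np.radians(-86.9))
print(np.round(ctrl.get_obs()["moment"],2))
im,W,Q=box("side"); cv2.imwrite("pics/s14.png",cv2.resize(im[70:270,220:500],None,fx=2.8,fy=2.8)[:,:,::-1])
E
```

```text
t 15.75 pos [542.6 -72.2  55.1] rack [111.9   4.1] tool x [ 0.001 -1.     0.   ] y [ 0.001 -0.    -1.   ] F [ 0.8  0.7 -0.2] w 15.4
dp [-6.783  0.902 -0.689]
  turn [0.0001 0.0003 0.0168] 3.0
  turn [ 5.000e-04 -1.000e-04 -9.832e-01] 177.0
[ 0.04 -0.03  0.86]
x [-51.6 -50.5 -10.6  54.9  75.6]
y [-156.6 -146.4  -94.4  -64.   -60.7]
z [ 18.2  89.  128.5 131.3 136.9]
17 43 y [-153.2 -112.   -74.1] x [-51.4 -49.5]
32 41 y [-152.  -104.2  -74.5] x [-51.6 -49.4]
47 13 y [-86.5 -81.3 -73.4] x [-51.9 -49. ]
62 11 y [-152.4  -82.4  -74.5] x [-51.1 -49.4]
77 39 y [-155.4 -117.7  -75.1] x [-52.1 -49.5]
92 41 y [-145.3 -100.9  -74.9] x [-51.8 -49.7]
107 129 y [-151.5  -66.6  -61.6] x [-51.7  56.7]
122 915 y [-155.3  -91.2  -61.4] x [-51.   66.1]
137 410 y [-155.4 -102.8  -61.7] x [-49.4  78.9]
```

View pics/s14.png

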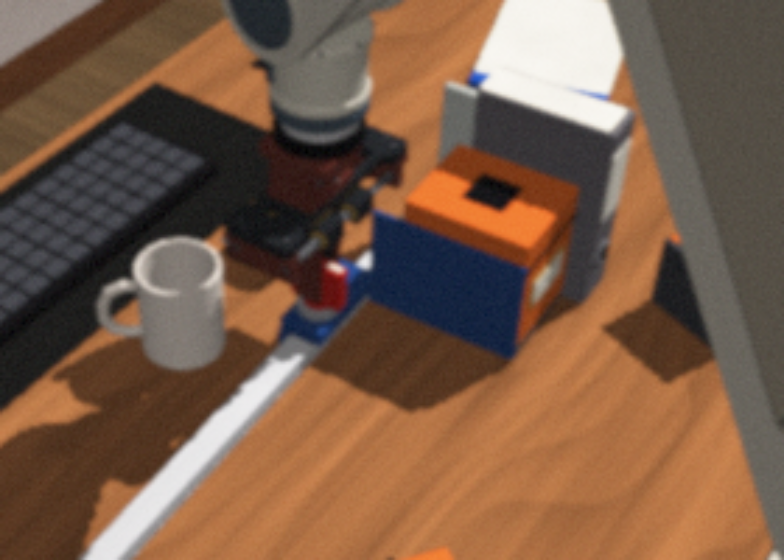

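jog_arm:
  steps:
    - {"dp": [0, 0, 0], "turn": [0, 0, 0], "claw": 0.5}
    - {"dp": [0, 0, 0], "turn": [0, 0, 0], "claw": 0.5}
    - {"dp": [0, 0, 0], "turn": [0, 0, 0], "claw": 0.5}
    - {"dp": [0, 0, 0], "turn": [0, 0, 0], "claw": 0.5}
    - {"dp": [0, 0, 0], "turn": [0, 0, 0], "claw": 0.5}
    - {"dp": [0, 0, 0.3], "turn": [0, 0, 0], "claw": 0.5}
    - {"dp": [0, 0, 0.7], "turn": [0, 0, 0], "claw": 0.5}
    - {"dp": [0, 0, 1], "turn": [0, 0, 0], "claw": 0.5}
    - {"dp": [0, 0, 1], "turn": [0, 0, 0], "claw": 0.5}

```text
t: 16.55
ee_pos: [545.4, -73.0, 139.6]
orientation: [-1.204, 1.203, -1.215]
ft_force: [0.6, 0.9, 0.4]
width: 44.3
```

jog_arm:
  steps:
    - {"dp": [0, 0.3, 1], "turn": [0, 0, 0], "claw": 0.5}
    - {"dp": [0, 0.6, 1], "turn": [0, 0, 0], "claw": 0.5}
    - {"dp": [0, 1, 1], "turn": [0, 0, 0], "claw": 0.5}
    - {"dp": [0, 1, 1], "turn": [0, 0, 0], "claw": 0.5}

```text
t: 16.88
ee_pos: [547.3, 10.9, 222.6]
orientation: [-1.2, 1.198, -1.215]
ft_force: [0.3, -0.4, -0.7]
width: 43.6
```

jog_arm:
  steps:
    - {"dp": [0, 1, 0.5], "turn": [0, 0, 0], "claw": 0.5}
    - {"dp": [0, 1, 0.5], "turn": [0, 0, 0], "claw": 0.5}
    - {"dp": [0, 1, 0.5], "turn": [0, 0, 0], "claw": 0.5}

```text
t: 17.13
ee_pos: [548.2, 94.1, 264.3]
orientation: [-1.197, 1.195, -1.214]
ft_force: [0.6, -0.9, 0.3]
width: 43.7
```

jog_arm:
  steps:
    - {"dp": [0, 1, 0], "turn": [0, 0, 0], "claw": 0.5}
    - {"dp": [0, 1, 0], "turn": [0, 0, 0], "claw": 0.5}
    - {"dp": [0, 1, 0], "turn": [0, 0, 0], "claw": 0.5}

```text
t: 17.38
ee_pos: [548.1, 178.9, 263.6]
orientation: [-1.198, 1.192, -1.21]
ft_force: [0.0, 0.1, -0.3]
width: 43.8
```

jog_arm:
  steps:
    - {"dp": [0, 1, 0], "turn": [0, 0, 0], "claw": 0.5}
    - {"dp": [0, 1, 0], "turn": [0, 0, 0], "claw": 0.5}
    - {"dp": [0, 1, 0], "turn": [0, 0, 0], "claw": 0.5}

```text
t: 17.63
ee_pos: [547.9, 263.2, 262.3]
orientation: [-1.199, 1.191, -1.206]
ft_force: [-1.1, 0.2, 0.4]
width: 43.5
```

```bash
python3 - <<'E'
from h import *
to([0,0,0])
im,W,Q=box("side"); cv2.imwrite("pics/s15.png",cv2.resize(im[70:270,220:500],None,fx=2.8,fy=2.8)[:,:,::-1])
im,W=cloud("top"); cv2.imwrite("pics/t15.png",cv2.resize(im[90:280,240:520],None,fx=2.8,fy=2.8)[:,:,::-1])
H=hsv(im);r=w2r(W);Z=W[...,2];x,y=r[...,0],r[...,1];h=H[...,0];s=H[...,1]
def rep(n,m): 
    p=r[m]; print(n,m.sum(),rect(p) if m.sum()>5 else "", np.round(np.median(Z[m]),1) if m.sum() else "")
rep("lid",(h<18)&(s>150)&(Z>122)&(Z<136)&(abs(x)<90)&(y>-175)&(y<0))
rep("binder",(Z>184)&(Z<196)&(y<-140)&(y>-230)&(abs(x)<100))
rep("plate",(h>95)&(h<130)&(s>120)&(Z>100)&(Z<116)&(y>-80)&(y<0))
rep("knob",((h<5)|(h>172))&(s>150)&(Z>84)&(Z<96)&(abs(x-110)<40)&(abs(y)<50))
w=W[...,:2]
for n,m in [("mug",(Z>75)&(Z<97)&(np.hypot(w[...,0]-642,w[...,1]-11)<60)),("case",(Z>31)&(Z<46)&(abs(w[...,0]-652)<50)&(abs(w[...,1]+178)<95))]:
    print(n,m.sum(),rect(w[m]) if m.sum()>5 else "")
E
```

```text
t 17.63 pos [547.9 263.2 262.3] rack [134.7 338.7] tool x [ 0.011 -1.    -0.004] y [ 0.017  0.004 -1.   ] F [-1.1  0.2  0.4] w 43.5
dp [-6.849 -3.289 -3.279]
x [-51.8 -50.5 -12.   53.2  66.5]
y [-156.5 -146.7  -95.2  -64.4  -61.4]
z [ 17.1  87.9 128.3 131.  132.7]
17 44 y [-156.3 -112.1  -73.5] x [-51.5 -49.3]
32 40 y [-154.6 -108.1  -73.6] x [-51.9 -49.2]
47 14 y [-93.  -81.8 -69.3] x [-52.6 -50. ]
62 14 y [-154.7  -82.   -72.8] x [-51.7 -49.9]
77 45 y [-156.  -120.1  -73.3] x [-52.  -49.2]
92 37 y [-150.9 -107.7  -71.8] x [-52.  -49.4]
107 143 y [-153.1  -67.5  -61.9] x [-51.8  58.9]
122 926 y [-155.7  -93.8  -61.7] x [-51.  66.]
137 386 y [-155.6 -100.8  -65.7] x [-47.6  63.5]
lid 2081 (array([  10. , -111.5]), array([101.5, 120.1]), 89.95) 129.1
binder 1325 (array([  -7.1, -183.7]), array([130.2,  46.2]), 0.7) 189.5
plate 7 (array([ 84.4, -57. ]), array([10.,  2.]), 8.08) 110.0
knob 120 (array([110.4,   7.5]), array([24.5, 46.2]), 84.0) 88.9
mug 256 (array([641.7,   7.7]), array([82. , 74.1]), 7.74)
case 1306 (array([ 652.1, -178. ]), array([ 64.3, 147.8]), 3.3)
```

View pics/s15.png

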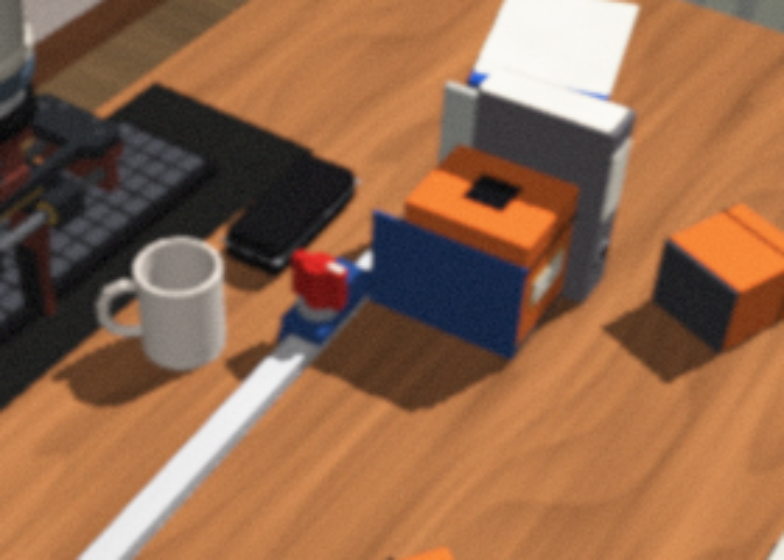

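View pics/t15.png

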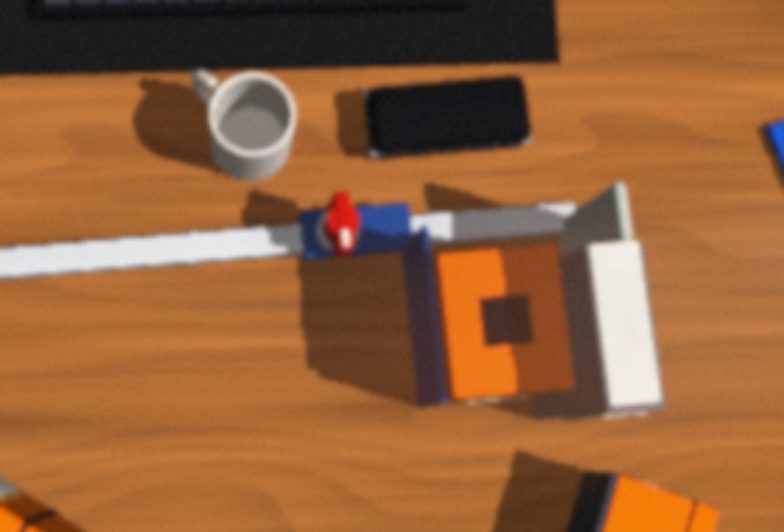

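```bash
python3 - <<'E'
from h import *
z=np.load("top0.npz")
im,W=cloud("top")
def go(im,W):
    H=hsv(im);h=H[...,0];s=H[...,1];Z=W[...,2];w=W[...,:2];r=w2r(W);x=r[...,0]
    m=(Z>75)&(Z<97)&(np.hypot(w[...,0]-642,w[...,1]-11)<60);print("mug",rect(w[m]),np.median(w[m],0))
    m=((h<5)|(h>172))&(s>150)&(Z>60)&(Z<96)&(abs(x-110)<40)
    p=w[m];c,V=np.linalg.eigh(np.cov(p.T));print("knob axis deg",np.degrees(np.arctan2(V[1,1],V[0,1])),rect(p))
    m=(Z>184)&(Z<196)&(r[...,1]<-140)&(r[...,1]>-230)&(abs(x)<100);print("binder",rect(w[m]))
go(z["im"],z["W"]);go(im,W)
im,W=cloud("side");H=hsv(im);r=w2r(W);Z=W[...,2]
m=(H[...,0]>95)&(H[...,0]<130)&(H[...,1]>120)&(Z>45)&(Z<105)&(abs(r[...,0]-10)<50)&(r[...,1]<0)&(r[...,1]>-90)
print("plate outer y",m.sum(),np.percentile(r[m][:,1],[5,50,95]).round(1))
E
```

```text
mug (array([639.8,  11.1]), array([79.6, 79.2]), 88.03) [647.73762668  11.75051336]
knob axis deg -169.34385968980118 (array([524.5, 197.7]), array([46.4, 26.7]), 22.06)
binder (array([ 433.4, -264.8]), array([129.7,  45.9]), 2.97)
mug (array([639.1,  14.5]), array([88.8, 75.3]), 80.3) [647.35104306  12.13101182]
knob axis deg 176.00769203468215 (array([540.4, -68. ]), array([25.9, 48.2]), 87.02)
binder (array([ 433.6, -265.8]), array([130.1,  46. ]), 3.51)
plate outer y 694 [-60.4 -57.8 -55.1]
```

```bash
python3 - <<'E'
from workcell import ctrl
print(ctrl.close_job(), ctrl.get_obs()["t"])
E
```

```text
the job is handed in; nothing more can be done
the job is handed in; nothing more can be done
```

I finished the job in the order asked and handed it in at about 18 s of robot time. I pushed the lid end up and over so the index box stood on its foot. Then I turned the knob about 1.2 rad loose and slid the bookend by it until the box met the binder at about 8 N. Still pressing, I turned the knob back past its starting angle to the stop (0.86 N m), let go and moved clear.

**Final camera checks, after release:**
- **Box:** it stands upright with the lid at about 130 mm. It spans rack y from about -161.5 to -61, and is square to the row within about 1°.
- **Fit:** the binder face is at about -161 and the bookend face at about -61 to -64. Both gaps are within the cameras' error of about 2 mm.
- **Binder:** it is still standing, and its position changed by about 1 mm or less.
- **Mug and case:** the mug's median point and the case's position are unchanged within about 1 mm. The rectangle fitted around the mug differed by 3 mm between pictures, which I put down to noise at its handle.

**Knob check that disagreed:** the knob bar's angle from the top camera was noisy, differing by about 15° between the first and last pictures. I therefore rely on the gripper angle (about 3° past where it first gripped) and the stop torque as evidence that the clamp is fully tight.

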